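# Stow the micrometer case in its keeper and ease the sprung flap shut

## Robot

A 6-joint arm with a two-finger parallel gripper is mounted at the origin on a cart in front of the work surface, level with it; the furniture and walls round the work are solid. World frame = base frame: x ahead of the robot, y to its left, z up, the work surface at z = 0. Lengths are in m, angles in rad, forces in N, time in s.
With the tool pointing down it reaches from about 0.425 to 0.95 m from the base axis. Payload 3.5 kg.
Tool frame: the origin (TCP) lies on the centre line of the jaws, within the pads' length; the fingertips stand 8 mm ahead of it and the grasp point (between the pads) lies 11 mm behind it; z points along the fingers, y is the line along which they close (so a half turn about z gives the same grasp; the last joint's range is limited). The gripper opens to 85 mm and grips with 20 to 120 N. Pads are 22 mm wide; open, the fingers measure 114 mm over their backs; the gripper's body (76 mm by 85 mm) begins 54 mm behind the grasp point. The pads swing forward as they close: fully open they stand 13 mm farther back than shut.
Start: joints at [1.026, 0.286, 1.577, -0, 1.279, -0.15], TCP at [0.26, 0.623, 0.239] pointing down, gripper open.
Joint ranges: [-2.77, 2.77], [-0.9, 2.22], [0.21, 2.48], [-1.53, 4.67], [0.24, 2.81], [-2.84, 2.84]. Speed limits (rad/s): [2.79, 2.79, 3.14, 3.14, 3.14, 3.14].

## Interface

Orientations are given as a unit quaternion [x, y, z, w].
In Python, from plant import ctrl gives the robot as it stands. The module is installed in compiled form; this text tells all that it offers.
- The arm moves only by the tool send_rows, never from a script. Its argument "steps" is a list of rows, each a list of 5 numbers: the shift along the tool's x, y, z in m, then the turn about the tool's z in degrees, then the opening, from -1 (shut) to 1 (fully open). A call has 1 to 12 rows; each row is the pose to reach, as a shift and turn from the pose commanded when the call began, along the tool's axes at that moment; what a row does not reach only later rows make up. A row lasts 1/10 s, in which the tool goes at most 50 mm and 8.59 degrees, less where a joint would pass 70% of its speed; a pose out of reach is approached as far as the arm can. A call with a gripper value outside its range is refused whole. The fingers move at their own pace and stop on an object; "squeeze" is the grip in N (left out, the last holds). Time passes only in rows, so rows that repeat a pose let the fingers close. It gives the time, the measured TCP pose, the force, the opening and the grip force at its end, in the units of the state.
- ctrl.get_state(): the state, without advancing time (a new reading comes with each control period).
- ctrl.read_camera(name): name is "side" or "top" or "wrist"; returns the picture (480x640x3 uint8, red, green, blue); there is no depth.
- ctrl.calibration(name): a dict with "intrinsics" (3x3 intrinsics, pixels), "extrinsics" (4x4, takes a point from world to camera coordinates); the wrist camera has in their place "tool_from_camera" (4x4, takes a point from camera to tool coordinates, whose origin is the TCP and whose axes are the flange's). Camera axes: x right, y up, looking along -z (the intrinsics and any distortion apply to the point x, -y, -z); pixel columns grow to the right and rows downward; lengths in m; the calibration is good to about 2 mm. A picture is of the moment at which its call begins: read the wrist's pose just before it. calibration takes no time and is no camera call.
- ctrl.sign_off(): hands the job in; it is judged then, once.
The state is a dict: "time": time; "qpos": joint angles; "dq": joint speeds; "joint_efforts": joint torques, N m; "eef_pos": TCP position; "tcp_rot": TCP orientation; "contact_force": force on the tool from outside, world axes, zero at the start; "wrist_torque": the same for the moment, N m; "opening": opening from 0.0 (shut) to 1.0 (fully open); "finger_force": force on a finger pad.
Only numpy, scipy, OpenCV 4.12 (cv2) and the standard library are available. Lean on these libraries where they do the work, as an engineer would, in place of code of your own. Each camera call takes 0.05 s, during which the arm holds its last target. There are 200 camera calls.

## Task

Put the flat black case that lies beside the grey keeper box into it: tilt one end in under the overhanging lip at the keeper's near end, lay the case down flat between the stops and let go. Then bring the open flap over and ease it down by its bar until it is fully shut; its spring will slam it if it is let go on the way, so it must never be allowed to slam. Leave the slide mailer and the other things on the bench where they are.

Things in the scene. Friction and masses are not known exactly. Their poses are not given: they have to be found in the camera images.
- case: Flat black closed case with a small pale clasp, 42 x 92 x 14 mm, 0.06 to 0.11 kg, loose, lying flat on the bench left of the keeper (case and mailer: either in either place). Origin: centre of its underside; own y along the 92 mm length, z up. Across the width (own x) it measures -19 to +21 mm: grasp it there.
- mailer: Flat cream slide mailer, 32 x 82 x 9 mm, loose; a bystander. Origin: centre of its underside; own y along its length.
- keeper: Grey open-topped box fixed to the bench, 136 (x) x 150 (y) mm, wall tops at z = 52 mm, walls 5 mm. Origin: centre of its underside; x from the near end (toward the robot) to the hinged far end, yaw within 0.25 rad. A rail 24 mm wide along x at y = 0 carries the case, whose length lies along x; beside the rail the floor is 14 mm lower, so fingers can straddle it (inner width 140 mm).
- pocket (a point): Middle of the pocket on the rail's top, at (-3, 0, 20) mm in the keeper's frame: the middle of the stowed case's underside. The pocket is 94 mm long between the stops, but only 86 mm are open from above because of the lip.
- lip (a point): Underside edge of the fixed lip, at (-42, 0, 42) mm in the keeper's frame: 22 mm above the rail. The lip is 4 mm thick and overhangs 8 mm from the near stop, whose face is at x = -50 mm. Side cheeks (x = -50 to -40 mm, up to the lip) leave 48 mm between them in y. A tilt of 0.15 to 0.3 rad lets the end in.
- far_stop (a point): Top edge of the low far stop, at (44, 0, 29) mm in the keeper's frame: 9 mm above the rail. Side cheeks beside it (x = 32 to 44 mm, as low) leave 48 mm between them in y.
- hinge_line (a point): Middle of the flap's hinge line, at (62, 0, 55) mm in the keeper's frame; it runs along the keeper's y.
- bar (a point): Middle of the flap's pull bar: round, 12 mm thick, 96 mm long along the keeper's y, on two 10 mm posts at its ends. It lies 168 mm from the hinge line, in the flap's plane, 37 mm beyond the free edge of the flap (134 x 150 x 5 mm). Open, it is topmost, 0.22 m above the bench; shut, it lies before the keeper's near end, 55 mm above the bench.
- flap (a joint): How far the flap has been swung over: 0 fully open at its stop, leaning back past upright; 1.85 rad shut flat. Flap with bar: 0.3 to 0.44 kg. An over-centre spring strut holds it open up to about 0.4 rad and beyond that, with its weight, pulls it shut with 4 to 6 N at the bar. About 2 N at the bar brings it over. No damper: let go on the way, it slams.
- blower: Black rubber lens blower standing on the bench right of the keeper, 60 x 60 x 109 mm; loose bystander. Origin: centre of its underside.
- can_small: White screw canister, 39 mm wide, 56 mm high, standing behind and right of the keeper; loose bystander. Origin: centre of its underside.

How it is judged:
On the way, in this order (a step that is already met when the one before it is completed fails the run):
1. the case lies flat in the pocket, its near end under the lip, let go, with the flap still open (horizontal distance between case and pocket below 0.007 m and z of case in the frame of pocket below 0.003 m and angle between case's own z axis and vertical below 0.06 rad and angle between the y axis of case and the x axis of keeper, either way round below 0.12 rad and contact force between the fingers and case below 0.2 N and value of joint flap below 0.65 rad), for 0.2 s.
2. the flap is fully shut (value of joint flap above 1.83 rad), for 0.2 s.
At the end, for the whole second after the job is handed in: The case lies at rest flat on the rail (within 3 mm and 0.06 rad), in its pocket (within 7 mm of the middle, along the keeper within 0.12 rad), and the flap is shut to within 0.02 rad (value of joint flap above 1.83 rad and horizontal distance between case and pocket below 0.007 m and z of case in the frame of pocket below 0.003 m and angle between case's own z axis and vertical below 0.06 rad and angle between the y axis of case and the x axis of keeper, either way round below 0.12 rad and linear speed of case below 0.02 m/s); the robot touches nothing.
It fails at once if the flap slams: it swings shut faster than 2.5 rad/s (0.42 m/s at the bar) (velocity of joint flap above 2.5 rad/s).
It fails at once if the slide mailer is moved by more than 30 mm (distance of mailer from where it was at the start of the episode above 0.03 m).
It fails at once if the lens blower or the loose white canister is moved by more than 30 mm (distance of any of blower, can_small from where it was at the start of the episode above 0.03 m).
It also fails if it takes over 61 s, if anything falls off the work surface, if the arm or the gripper's body presses on something with over 40 N, if the wrist force passes 120 N, or if a joint passes its speed limit or range.

## Working session

There is one attempt and no reset: what is moved stays moved. The work goes in short steps, Python scripts to look and compute and a tool call to move; the robot and the scene stay as the last step left them, time stands still between calls to the robot, and variables do not carry over. Pictures are saved under pics/ and viewed, at most 11 in all, crops included, and the job is handed in when it is done.

Besides the shell and the picture viewer there is one more tool, called after "Emit:" by a JSON object that holds its "fn" and its "kwargs". send_rows: Moves the arm, as the interface text tells. Its arguments: {"type":"object","properties":{"steps":{"type":"array","items":{"type":"array","items":{"type":"number"}}},"squeeze":{"type":"number"}},"required":["steps"]}

```bash
mkdir -p pics; cat > h.py <<'E'
import numpy as np, cv2
from plant import ctrl
from scipy.spatial.transform import Rotation as R
def snap(name,fn=None):
    s=ctrl.get_state(); im=ctrl.read_camera(name)
    if fn: cv2.imwrite('pics/'+fn,im[:,:,::-1])
    return s,im
def cam(name,s):
    c=ctrl.calibration(name); K=np.array(c['intrinsics'])
    if 'extrinsics' in c: T=np.linalg.inv(np.array(c['extrinsics']))
    else:
        W=np.eye(4); W[:3,:3]=R.from_quat(s['tcp_rot']).as_matrix(); W[:3,3]=s['eef_pos']
        T=W@np.array(c['tool_from_camera'])
    return K,T,c
def ray(name,s,uv):
    K,T,c=cam(name,s); d=np.linalg.inv(K)@[uv[0],uv[1],1.]; d=T[:3,:3]@(d*[1,-1,-1]); return T[:3,3],d
def onplane(name,s,uv,z):
    o,d=ray(name,s,uv); return o+d*(z-o[2])/d[2]
def proj(name,s,P):
    K,T,c=cam(name,s); p=np.linalg.inv(T)@np.append(P,1.); q=K@(p[:3]*[1,-1,-1]); return q[:2]/q[2]
E
python3 - <<'E'
from h import *
s,a=snap('top','top0.png'); _,b=snap('side','side0.png')
print(s)
for n in('top','side','wrist'): print(ctrl.calibration(n))
print(R.from_quat(s['tcp_rot']).as_matrix().round(3))
E
```

```text
{'time': 0.0, 'qpos': array([ 1.02594293e+00,  2.87200774e-01,  1.57820498e+00, -2.11772490e-07,
        1.27859143e+00, -1.50013880e-01]), 'dq': array([ 5.87817866e-04, -4.71737925e-04,  4.02046242e-05, -1.16730595e-03,
        1.20515567e-03,  2.08568563e-03]), 'joint_efforts': array([ 5.55120241e-04, -4.05986452e+01, -2.92623925e+01, -1.58082994e-04,
        5.81327069e-03,  4.26230272e-06]), 'eef_pos': array([0.25928715, 0.62251148, 0.2379086 ]), 'tcp_rot': array([ 1.96139694e-01,  9.80575227e-01, -1.13046302e-03, -4.09258738e-04]), 'contact_force': array([-0.74197904,  0.44818121,  1.04123011]), 'wrist_torque': array([-0.04393328,  0.02417649, -0.01951284]), 'finger_force': 0.0, 'opening': 0.9956574702099013}
{'intrinsics': array([[455.83719469,   0.        , 313.31849087],
       [  0.        , 455.83719469, 245.91905506],
       [  0.        ,   0.        ,   1.        ]]), 'extrinsics': array([[ 3.93279717e-04, -9.99726383e-01,  2.33881288e-02,
         8.77384708e-02],
       [ 9.92483575e-01,  3.25239286e-03,  1.22334682e-01,
        -5.96260343e-01],
       [-1.22377276e-0
[... 484 characters left out ...]
9646,  0.57803805, -1.17424832],
       [ 0.        ,  0.        ,  0.        ,  1.        ]])}
{'intrinsics': array([[361.00626513,   0.        , 322.58217661],
       [  0.        , 361.00626513, 240.39153973],
       [  0.        ,   0.        ,   1.        ]]), 'tool_from_camera': array([[-9.57427400e-04,  9.60386973e-01,  2.78668165e-01,
         7.06867680e-02],
       [ 9.99999516e-01,  9.82910740e-04,  4.82734240e-05,
        -4.25619351e-04],
       [-2.27544764e-04,  2.78668076e-01, -9.60387449e-01,
        -1.34543239e-01],
       [ 0.00000000e+00,  0.00000000e+00,  0.00000000e+00,
         1.00000000e+00]])}
[[-0.923  0.385 -0.001]
 [ 0.385  0.923 -0.002]
 [ 0.    -0.002 -1.   ]]
```

View pics/top0.png

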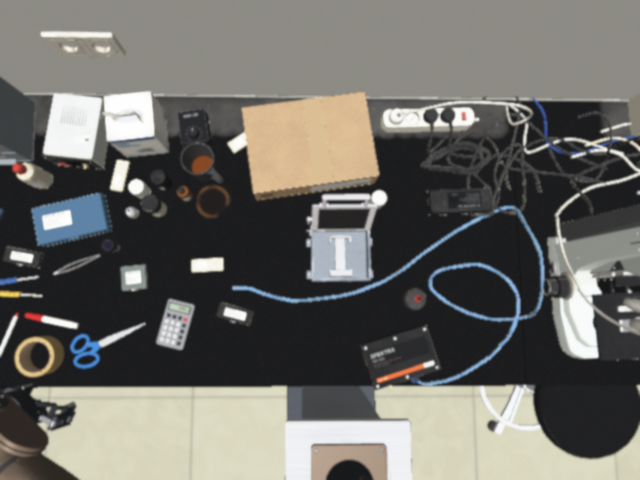

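View pics/side0.png

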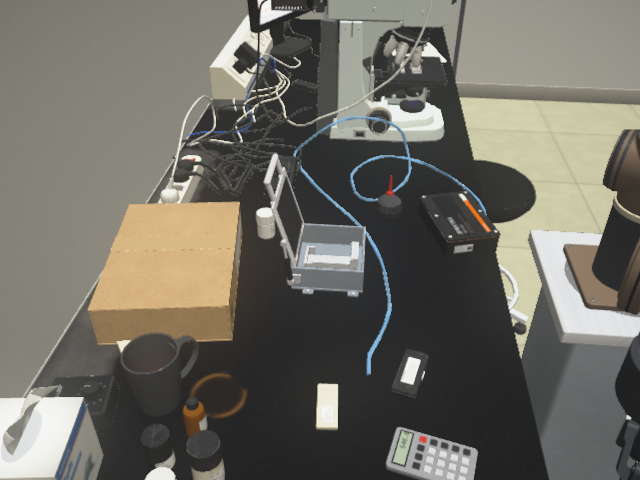

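The top view shows the keeper at about (340,255) with the flap open behind it, the black case with its pale clasp at (235,314), and the mailer at (207,265). The side view shows the case at (410,372), the mailer at (327,406) and the canister at (265,222).

```bash
python3 - <<'E'
from h import *
s=ctrl.get_state()
for n,uv,z in [('top',(235,314),.014),('side',(410,372),.014),('top',(207,265),.009),('side',(327,406),.009),('top',(310,282),.052),('top',(372,280),.052),('top',(309,230),.052),('top',(372,230),.052),('side',(300,227),.052),('side',(364,228),.052),('side',(366,262),.052),('top',(380,198),.056)]: print(n,uv,onplane(n,s,uv,z).round(3))
a=cv2.imread('pics/top0.png')[185:335,200:400]
cv2.imwrite('pics/c0.png',cv2.resize(a,None,fx=4,fy=4,interpolation=2))
E
```

```text
top (235, 314) [0.421 0.29  0.014]
side (410, 372) [0.422 0.295 0.014]
top (207, 265) [0.548 0.367 0.009]
side (327, 406) [0.548 0.371 0.009]
top (310, 282) [0.502 0.098 0.052]
top (372, 280) [ 0.507 -0.06   0.052]
top (309, 230) [0.635 0.1   0.052]
top (372, 230) [ 0.636 -0.062  0.052]
side (300, 227) [ 0.64  -0.039  0.052]
side (364, 228) [ 0.51  -0.048  0.052]
side (366, 262) [0.502 0.064 0.052]
top (380, 198) [ 0.719 -0.083  0.056]
```

View pics/c0.png

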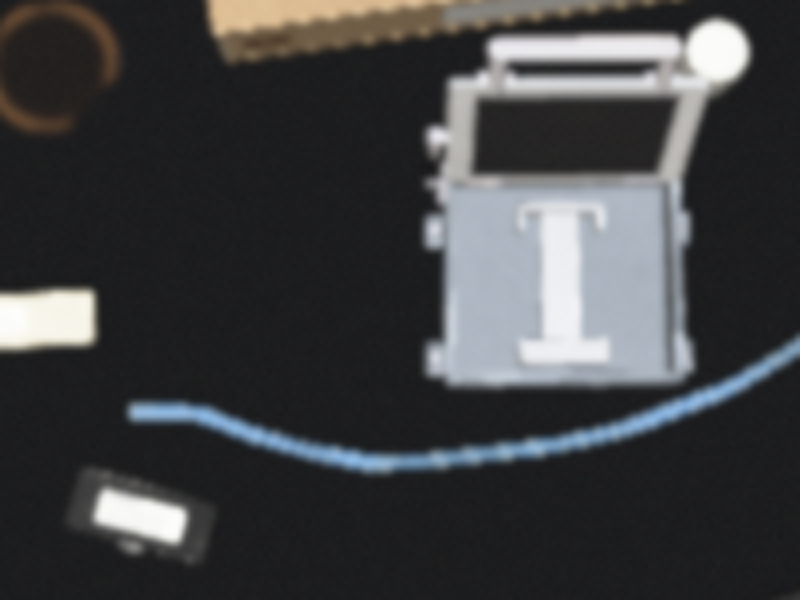

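The keeper is nearly square to the base, with yaw close to 0. The case's long axis runs from crop (78,497) to (208,534), about 16° off world y. I'll move above it.

Emit:
{"fn": "send_rows", "kwargs": {"steps": [[-0.03, -0.025, 0, 8, 1], [-0.06, -0.05, 0.01, 16, 1], [-0.09, -0.08, 0.01, 24, 1], [-0.12, -0.105, 0.02, 32, 1], [-0.15, -0.13, 0.02, 40, 1], [-0.18, -0.16, 0.03, 48, 1], [-0.21, -0.185, 0.03, 56, 1], [-0.24, -0.21, 0.04, 64, 1], [-0.277, -0.242, 0.04, 72, 1], [-0.277, -0.242, 0.04, 80, 1], [-0.277, -0.242, 0.04, 83.5, 1], [-0.277, -0.242, 0.04, 83.5, 1]], "squeeze": 20}}

```text
time: 1.3
eef_pos: [0.4222, 0.2925, 0.1989]
tcp_rot: [0.8, 0.601, -0.0, -0.0]
contact_force: [-1.1, -0.0, -0.9]
opening: 1.0
finger_force: 0.0
```

```bash
python3 - <<'E'
from h import *
s,b=snap('wrist','w1.png')
print(s['eef_pos'],s['qpos'],s['opening']);print(R.from_quat(s['tcp_rot']).as_matrix().round(3))
E
```

```text
[0.42217144 0.29248485 0.19887649] [ 4.08106843e-01 -3.39589376e-02  2.00659000e+00  7.20474531e-05
  1.16987540e+00  6.90507044e-01] 1.0004266350083757
[[ 0.279  0.96  -0.001]
 [ 0.96  -0.279 -0.   ]
 [-0.001 -0.001 -1.   ]]
```

View pics/w1.png

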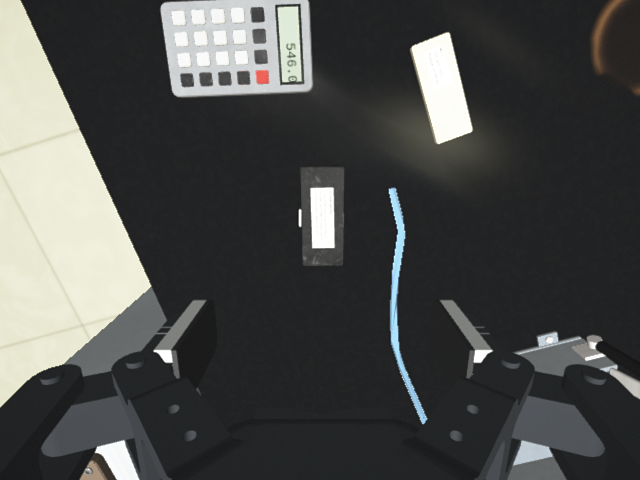

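The wrist view shows the case from (301,167) to (344,266), square to the tool, with the clasp on its left at (300,218). The keeper is at the lower right.

```bash
python3 - <<'E'
from h import *
s=ctrl.get_state(); M=R.from_quat(s['tcp_rot']).as_matrix()
for uv in [(301,167),(344,167),(301,266),(344,266),(322.5,216.5),(411,45),(472,130)]:
    p=onplane('wrist',s,uv,.014); print(uv,p.round(4),(M.T@(p-s['eef_pos'])).round(4))
E
```

```text
(301, 167) [0.4161 0.3404 0.014 ] [ 0.0442 -0.0188  0.1849]
(344, 167) [0.452  0.3301 0.014 ] [0.0442 0.0186 0.1849]
(301, 266) [0.3892 0.2529 0.014 ] [-0.0474 -0.0204  0.185 ]
(344, 266) [0.428  0.2416 0.014 ] [-0.0474  0.0201  0.1849]
(322.5, 216.5) [0.4218 0.293  0.014 ] [ 2.000e-04 -1.000e-04  1.849e-01]
(411, 45) [0.5282 0.4074 0.014 ] [0.1396 0.0705 0.1848]
(472, 130) [0.5641 0.3297 0.014 ] [0.0748 0.1264 0.1848]
```

Emit:
{"fn": "send_rows", "kwargs": {"steps": [[-0.002, 0, 0.05, 0, 0.6], [-0.002, 0, 0.1, 0, 0.4], [-0.002, 0, 0.14, 0, 0.3], [-0.002, 0, 0.165, 0, 0.3], [-0.002, 0, 0.18, 0, 0.3], [-0.002, 0, 0.186, 0, 0.3], [-0.002, 0, 0.187, 0, 0.3]]}}

```text
time: 2.05
eef_pos: [0.421, 0.2913, 0.0116]
tcp_rot: [0.799, 0.602, -0.001, -0.0]
contact_force: [0.1, -1.4, 0.5]
opening: 0.646
finger_force: 0.0
```

Emit:
{"fn": "send_rows", "kwargs": {"steps": [[0, 0, 0, 0, -0.2], [0, 0, 0, 0, -0.6], [0, 0, 0, 0, -1], [0, 0, 0, 0, -1], [0, 0, 0, 0, -1], [0, 0, 0, 0, -1], [0, 0, 0, 0, -1]], "squeeze": 25}}

```text
time: 2.75
eef_pos: [0.4224, 0.2916, 0.0134]
tcp_rot: [0.799, 0.601, 0.001, 0.0]
contact_force: [-1.0, 0.4, 5.7]
opening: 0.452
finger_force: 26.9
```

Emit:
{"fn": "send_rows", "kwargs": {"steps": [[0, 0, -0.03, 0, -1], [0, 0, -0.07, 0, -1], [-0.01, 0.005, -0.11, 4, -1], [-0.04, 0.015, -0.15, 11, -1], [-0.07, 0.03, -0.187, 18, -1], [-0.1, 0.045, -0.187, 25, -1], [-0.13, 0.06, -0.187, 32, -1], [-0.16, 0.07, -0.187, 39, -1], [-0.19, 0.085, -0.187, 46, -1], [-0.22, 0.1, -0.187, 53, -1], [-0.25, 0.112, -0.187, 60, -1], [-0.25, 0.112, -0.187, 67, -1]]}}

```text
time: 3.95
eef_pos: [0.4598, 0.0169, 0.1989]
tcp_rot: [0.998, 0.055, -0.0, 0.001]
contact_force: [-0.2, 0.8, -0.3]
opening: 0.449
finger_force: 26.2
```

Emit:
{"fn": "send_rows", "kwargs": {"steps": [[0, 0, 0, 6.5, -1], [0, 0, 0, 6.5, -1], [0, 0, 0, 6.5, -1]]}}

```text
time: 4.25
eef_pos: [0.4595, 0.02, 0.1988]
tcp_rot: [1.0, 0.005, -0.0, -0.0]
contact_force: [-0.3, -0.9, 0.2]
opening: 0.451
finger_force: 26.2
```

```bash
python3 - <<'E'
from h import *
s,b=snap('wrist','w2.png')
print(s['eef_pos'],s['qpos'],s['opening'],s['finger_force'],s['contact_force']);print(R.from_quat(s['tcp_rot']).as_matrix().round(3))
E
```

```text
[0.45945982 0.02001329 0.19883967] [-1.77627226e-01 -1.64562497e-01  2.12624948e+00 -7.85101020e-05
  1.18073707e+00  1.38413264e+00] 0.4513924223626597 26.19137316942215 [-0.28684676 -0.85990718  0.17216178]
[[ 1.     0.009 -0.001]
 [ 0.009 -1.     0.   ]
 [-0.001 -0.    -1.   ]]
```

View pics/w2.png

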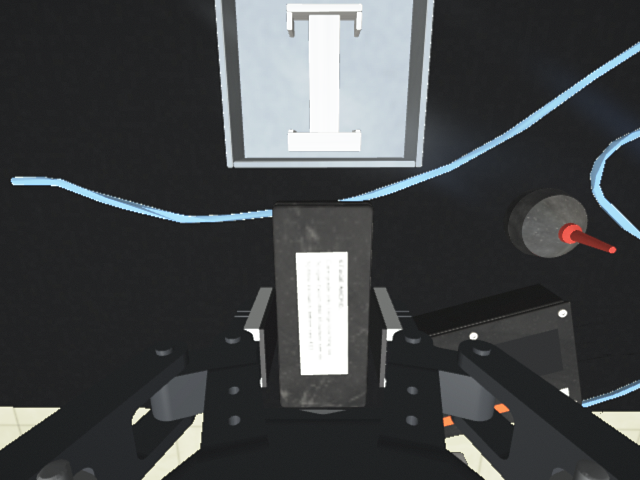

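The case is held straight at (275–372, 205–405). The keeper's near wall top runs from (227,167) to (422,167). The lip is at (288–361, 131–151), the rail at columns 309–341, and the far stop's inner edge is near row 13.

```bash
python3 - <<'E'
from h import *
s=ctrl.get_state(); im=cv2.imread('pics/w2.png')
g=im.min(2).astype(int)
for r in (25,50,80,110,125): 
    c=np.where(g[r,290:365]>215)[0]+290; print(r,c[0],c[-1],[onplane('wrist',s,(u,r),.020).round(4)[:2] for u in (c[0]-.5,c[-1]+.5)])
print('col300 bright rows',np.where(g[:170,300]>200)[0]); print('col325',g[:30,325], 'col300',g[0:40,300])
print('lip rows',g[120:170,300])
for uv,z in [((288,131),.046),((361,131),.046),((325,151),.046),((325,13),.029),((227,167),.052),((422,167),.052),((325,167),.052)]: print(uv,onplane('wrist',s,uv,z).round(4))
# case as held
for uv in [(275,205),(372,207),(280,406),(366,406)]: 
    for z in (.198,.205): print(uv,z,onplane('wrist',s,uv,z).round(4))
E
```

```text
25 290 361 [array([0.6117, 0.0466]), array([ 0.6122, -0.0089])]
50 309 338 [array([0.5944, 0.032 ]), array([0.5946, 0.0085])]
80 309 338 [array([0.5728, 0.032 ]), array([0.573, 0.008])]
110 310 339 [array([0.5501, 0.0313]), array([0.5503, 0.0067])]
125 310 339 [array([0.5384, 0.0313]), array([0.5386, 0.0065])]
col300 bright rows [  3   4   5   6   7   8   9  10  11  21  22  23  24  25  26  27  28  29
  30  31  32  33  34  35  36  37  38  39  40  41  42  46  47  48  50  51
  52  53  54  55  56  57  58  59  60  61  62  63  64  65  66  67  68  69
  70  71  72  73  74  75  76  77  78  79  80  81  82  83  84  85  86  87
  88  89  90  91  92  93  94  95  96  97  98  99 100 101 102 103 104 105
 106 107 108 109 110 111 112 113 114 115 116 117 118 119 120 121 122 123
 124 125 126 127 128 129 130 132 133 134 135 136 137 138 139 140 141 142
 143 144 145 146 147 148 149 150 153 154 155 156 163 164 165]
col325 [203 202 201 210 238 247 248 249 250 251 251 216 142 134 163 240 250 249
 249 249 249 249 249 249 249 249 249 249 249 249] col300 [199 199 198 216 249 248 248 249 250 251 252 233 148 137 13
[... 192 characters left out ...]
251 251 251 251 251 252 252 252 251 251 252 252 191 200 206 206 208
 205 172  97  87 105 163 200 202 201 202 195 130  47  32]
(288, 131) [0.5333 0.0468 0.046 ]
(361, 131) [ 0.5337 -0.0088  0.046 ]
(325, 151) [0.5187 0.0184 0.046 ]
(325, 13) [0.6175 0.0193 0.029 ]
(227, 167) [0.5064 0.0935 0.052 ]
(422, 167) [ 0.5076 -0.056   0.052 ]
(325, 167) [0.507  0.0184 0.052 ]
(275, 205) 0.198 [0.5049 0.0382 0.198 ]
(275, 205) 0.205 [0.5062 0.0373 0.205 ]
(372, 207) 0.198 [0.5044 0.0013 0.198 ]
(372, 207) 0.205 [0.5058 0.0023 0.205 ]
(280, 406) 0.198 [0.413  0.0386 0.198 ]
(280, 406) 0.205 [0.4191 0.0377 0.205 ]
(366, 406) 0.198 [ 4.133e-01 -2.000e-04  1.980e-01]
(366, 406) 0.205 [0.4194 0.0009 0.205 ]
```

Emit:
{"fn": "send_rows", "kwargs": {"steps": [[0.04, 0.001, 0, 0, -1], [0.08, 0.002, 0, 0, -1], [0.11, 0.002, 0.02, 0, -1], [0.123, 0.002, 0.05, 0, -1], [0.123, 0.002, 0.08, 0, -1], [0.123, 0.002, 0.105, 0, -1], [0.123, 0.002, 0.122, 0, -1], [0.123, 0.002, 0.125, 0, -1], [0.123, 0.002, 0.125, 0, -1]], "squeeze": 20}}

```text
time: 5.2
eef_pos: [0.5825, 0.0191, 0.0738]
tcp_rot: [1.0, 0.004, -0.001, -0.0]
contact_force: [1.1, 0.4, -0.6]
opening: 0.447
finger_force: 26.2
```

```bash
python3 - <<'E'
from h import *
s,b=snap('wrist','w3.png'); snap('side','s3.png')
print(s['eef_pos'],s['opening'],s['finger_force'],s['contact_force'])
a=cv2.imread('pics/s3.png')[140:310,220:400]
a=cv2.resize(a,(600,567),interpolation=2)
b=cv2.resize(cv2.imread('pics/w3.png')[0:480,220:440],(200,436))
c=np.zeros((567,800,3),np.uint8); c[:,:600]=a; c[:436,600:]=b
cv2.imwrite('pics/c3.png',c)
E
```

```text
[0.58251731 0.01909171 0.07382339] 0.44660401620378526 26.19050234556198 [ 1.13460458  0.36150179 -0.64744562]
```

View pics/c3.png

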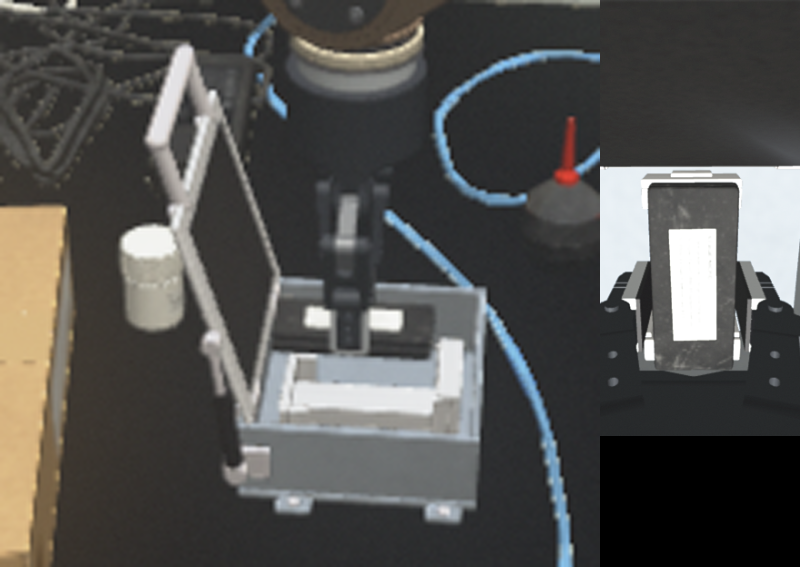

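The case hangs level over the rail between the cheeks. The far stop shows just past its far end and the lip is clear of its near end. I'll lower it onto the far stop so it pivots in the pads.

Emit:
{"fn": "send_rows", "kwargs": {"steps": [[0, 0, 0.015, 0, -1], [0, 0, 0.026, 0, -1], [0, 0, 0.03, 0, -1], [0, 0, 0.031, 0, -1]], "squeeze": 20}}

```text
time: 5.7
eef_pos: [0.582, 0.0188, 0.0423]
tcp_rot: [1.0, 0.003, -0.001, -0.0]
contact_force: [-0.8, 0.1, 0.3]
opening: 0.447
finger_force: 26.2
```

Emit:
{"fn": "send_rows", "kwargs": {"steps": [[0, 0, 0.001, 0, -1], [0, 0, 0.002, 0, -1], [0, 0, 0.003, 0, -1], [0, 0, 0.004, 0, -1], [0, 0, 0.005, 0, -1], [0, 0, 0.005, 0, -1]]}}

```text
time: 6.3
eef_pos: [0.5827, 0.0187, 0.0387]
tcp_rot: [1.0, 0.003, -0.0, 0.0]
contact_force: [-3.8, 0.9, 4.4]
opening: 0.449
finger_force: 25.8
```

Emit:
{"fn": "send_rows", "kwargs": {"steps": [[0, 0, 0.001, 0, -1], [0, 0, 0.001, 0, -1]]}}

```text
time: 6.5
eef_pos: [0.5828, 0.0187, 0.0386]
tcp_rot: [1.0, 0.003, -0.001, 0.0]
contact_force: [-6.2, -0.3, 8.2]
opening: 0.45
finger_force: 26.3
```

```bash
python3 - <<'E'
from h import *
s,b=snap('wrist','w4.png'); snap('side','s4.png')
print(s['eef_pos'],s['opening'],s['finger_force'],s['contact_force'],s['wrist_torque'])
a=cv2.imread('pics/s4.png')[215:285,275:375]
a=cv2.resize(a,(500,350),interpolation=2)
b=cv2.resize(cv2.imread('pics/w4.png')[140:440,220:440],(300,409))
c=np.zeros((409,800,3),np.uint8); c[:350,:500]=a; c[:,500:]=b
cv2.imwrite('pics/c4.png',c)
E
```

```text
[0.58279538 0.01872759 0.03857416] 0.45012790172738093 26.26539096236229 [-6.17660435 -0.26739056  8.21234177] [-0.08009536  0.86425018  0.02739962]
```

View pics/c4.png

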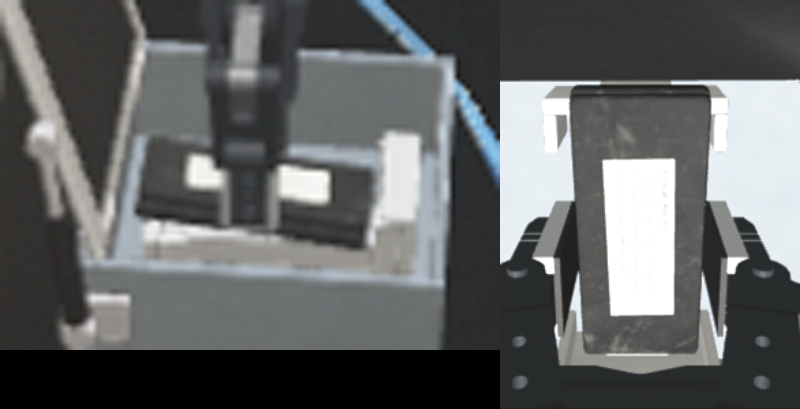

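The case is tilted as intended: its near end is down on the rail in front of the lip and its far end is up on the far stop. I'll relieve the press and slide it in under the lip.

Emit:
{"fn": "send_rows", "kwargs": {"steps": [[0, 0, -0.003, 0, -1], [-0.003, 0, -0.003, 0, -1], [-0.005, 0, -0.003, 0, -1], [-0.007, 0, -0.003, 0, -1], [-0.008, 0, -0.003, 0, -1], [-0.008, 0, -0.003, 0, -1]]}}

```text
time: 7.2
eef_pos: [0.5746, 0.0187, 0.0401]
tcp_rot: [1.0, 0.003, -0.0, -0.0]
contact_force: [0.5, -0.1, -1.3]
opening: 0.448
finger_force: 25.3
```

Emit:
{"fn": "send_rows", "kwargs": {"steps": [[-0.001, 0, 0, 0, -1], [-0.002, 0, 0, 0, -1], [-0.003, 0, 0, 0, -1], [-0.003, 0, 0, 0, -1]]}}

```text
time: 7.6
eef_pos: [0.5718, 0.0187, 0.0404]
tcp_rot: [1.0, 0.003, 0.0, 0.0]
contact_force: [0.1, 0.7, -0.4]
opening: 0.449
finger_force: 25.3
```

Emit:
{"fn": "send_rows", "kwargs": {"steps": [[-0.001, 0, 0, 0, -1], [-0.001, 0, 0, 0, -1], [-0.002, 0, 0, 0, -1], [-0.002, 0, 0, 0, -1]]}}

```text
time: 8.0
eef_pos: [0.5716, 0.0187, 0.0411]
tcp_rot: [1.0, 0.003, 0.002, 0.0]
contact_force: [5.8, 1.2, -2.6]
opening: 0.448
finger_force: 25.0
```

Emit:
{"fn": "send_rows", "kwargs": {"steps": [[0.001, 0, 0, 0, -1], [0.001, 0, 0.002, 0, -1], [0.001, 0, 0.004, 0, -1], [0.001, 0, 0.006, 0, -1], [0.001, 0, 0.007, 0, -1]]}}

```text
time: 8.5
eef_pos: [0.5712, 0.0185, 0.0335]
tcp_rot: [1.0, 0.003, 0.0, 0.0]
contact_force: [1.4, -0.3, 8.0]
opening: 0.446
finger_force: 26.8
```

```bash
python3 - <<'E'
from h import *
s,b=snap('wrist','w5.png'); snap('side','s5.png')
print(s['eef_pos'],s['opening'],s['finger_force'],s['contact_force'],s['wrist_torque'])
a=cv2.imread('pics/s5.png')[215:285,275:375]
a=cv2.resize(a,(500,350),interpolation=2)
b=cv2.resize(cv2.imread('pics/w5.png')[140:440,220:440],(300,409))
c=np.zeros((409,800,3),np.uint8); c[:350,:500]=a; c[:,500:]=b
cv2.imwrite('pics/c5.png',c)
E
```

```text
[0.57124332 0.01853362 0.03351883] 0.44569910976107446 26.771294474601746 [ 1.38203026 -0.29249291  7.96288904] [ 0.00906713 -0.31558707  0.02093732]
```

View pics/c5.png

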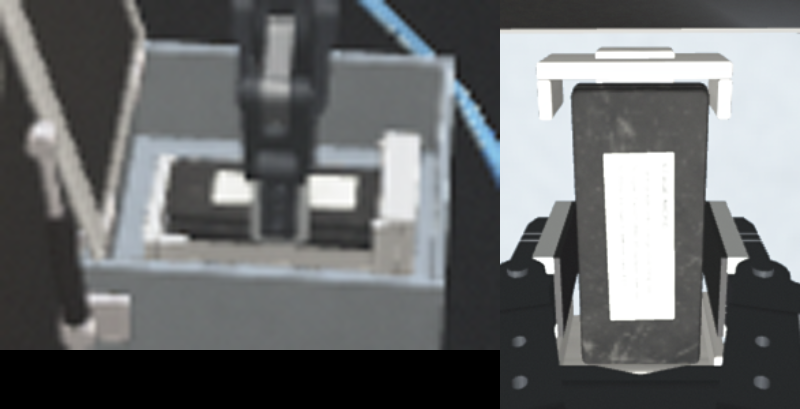

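The case lies flat between the stops with its near end under the lip, at the TCP height I expected. I'll release it and rise.

Emit:
{"fn": "send_rows", "kwargs": {"steps": [[0, 0, -0.001, 0, -0.1], [0, 0, -0.001, 0, 0.1], [0, 0, -0.001, 0, 0.2], [0, 0, -0.001, 0, 0.2], [0, 0, -0.001, 0, 0.2], [0, 0, -0.02, 0, 0.2], [0, 0, -0.06, 0, 0.2], [0, 0, -0.11, 0, 0.2], [0, 0, -0.16, 0, 0.2], [0, 0, -0.21, 0, 0.2], [0, 0, -0.26, 0, 0.2], [0, 0, -0.28, 0, 0.2]]}}

```text
time: 9.8
eef_pos: [0.5723, 0.0185, 0.3202]
tcp_rot: [1.0, 0.003, 0.005, 0.001]
contact_force: [-0.3, 0.3, 1.0]
opening: 0.596
finger_force: 0.0
```

```bash
python3 - <<'E'
from h import *
s,b=snap('wrist','w6.png'); s2,t=snap('top'); _,d=snap('side','s6.png')
print(s['eef_pos'],s['qpos'],s['opening'],s['finger_force'],s['contact_force'])
print('bar top0',[onplane('top',s,(200+u/4,185+v/4),.216).round(4) for u,v in [(495,48),(680,48),(587,48)]])
cv2.imwrite('pics/t6.png',t[:,:,::-1])
# side: bar ends from c3 crop: scale 600/180
for u,v in [(183,55),(160,140)]: 
    uv=(220+u*.3,140+v*.3); print('side',uv,onplane('side',s,uv,.216).round(4))
# box front-top edge
for z in (.1,.15,.2): print('box',z,onplane('top',s,(345,180),z).round(3))
print([proj('wrist',s,[.683,.02,.216]),proj('wrist',s,[.57,.019,.034])])
c=np.hstack([cv2.resize(cv2.imread('pics/w6.png'),(533,400)),cv2.resize(cv2.imread('pics/s6.png')[140:300,230:336],(265,400))])
cv2.imwrite('pics/c6.png',c)
E
```

```text
[0.57229141 0.018549   0.32023863] [-1.44718376e-01  3.63576624e-03  1.74538678e+00 -5.31604718e-05
  1.38327052e+00  1.41938429e+00] 0.5962634251068105 0.0 [-0.33087063  0.30265452  1.04076433]
bar top0 [array([0.6834, 0.0699, 0.216 ]), array([ 0.684 , -0.0331,  0.216 ]), array([0.6837, 0.0187, 0.216 ])]
side (274.9, 156.5) [ 0.6832 -0.0277  0.216 ]
side (268.0, 182.0) [0.6801 0.0672 0.216 ]
box 0.1 [0.754 0.011 0.1  ]
box 0.15 [0.74  0.016 0.15 ]
box 0.2 [0.727 0.021 0.2  ]
[array([320.47728404,  68.77805031]), array([321.63627045, 202.36339831])]
```

View pics/c6.png

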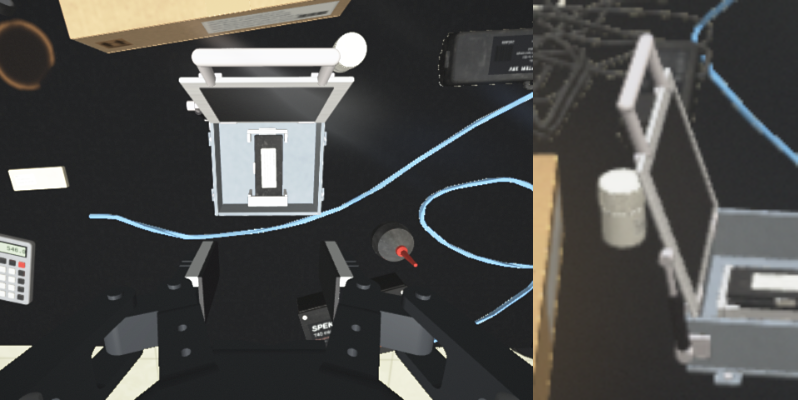

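The case sits flat in the pocket (wrist crop (267,165)) with the flap still open. The bar's position agrees in both views: (0.683, 0.019, 0.216). I'll turn the tool so the fingers close along keeper x and go above the bar.

Emit:
{"fn": "send_rows", "kwargs": {"steps": [[0, 0, 0, -8, 0], [0, 0, 0, -16, 0], [0, 0, 0, -24, 0], [0, 0, 0, -32, 0], [0.02, 0, 0, -40, 0], [0.04, 0, 0, -48, 0], [0.06, 0, 0, -56, 0], [0.08, 0, 0, -64, 0], [0.1, 0, 0, -72, 0], [0.111, 0, 0, -80, 0], [0.111, 0, 0, -88, 0], [0.111, 0, 0, -90, 0]]}}

```text
time: 11.15
eef_pos: [0.6809, 0.0195, 0.3087]
tcp_rot: [0.704, 0.711, -0.002, -0.003]
contact_force: [-0.6, 0.5, 0.3]
opening: 0.501
finger_force: 0.0
```

```bash
python3 - <<'E'
from h import *
s=ctrl.get_state(); M=R.from_quat(s['tcp_rot']).as_matrix()
print(s['eef_pos'],s['qpos'],s['opening']);print(M.round(3)); print((M.T@(np.array([.683,.019,.216])-s['eef_pos'])).round(4))
E
```

```text
[0.68091715 0.01952944 0.30874157] [-1.19972599e-01  2.62205052e-01  1.48030909e+00 -6.45745999e-05
  1.40614516e+00 -1.29777845e-01] 0.500836809450766
[[-0.01   1.    -0.007]
 [ 1.     0.01   0.001]
 [ 0.001 -0.007 -1.   ]]
[-0.0006  0.0027  0.0927]
```

Emit:
{"fn": "send_rows", "kwargs": {"steps": [[0, 0.002, 0.02, 0, 0], [0, 0.002, 0.05, 0, 0], [0, 0.002, 0.07, 0, 0], [0, 0.002, 0.082, 0, 0], [0, 0.002, 0.09, 0, 0], [0, 0.002, 0.093, 0, 0], [0, 0.002, 0.093, 0, 0]]}}

```text
time: 11.85
eef_pos: [0.6839, 0.0194, 0.2203]
tcp_rot: [0.705, 0.709, -0.0, -0.0]
contact_force: [0.3, -0.5, -0.5]
opening: 0.496
finger_force: 0.0
```

Emit:
{"fn": "send_rows", "kwargs": {"steps": [[0, 0, 0, 0, -0.2], [0, 0, 0, 0, -0.4], [0, 0, 0, 0, -0.6], [0, 0, 0, 0, -0.8], [0, 0, 0, 0, -1], [0, 0, 0, 0, -1], [0, 0, 0, 0, -1]], "squeeze": 25}}

```text
time: 12.55
eef_pos: [0.6833, 0.0194, 0.2213]
tcp_rot: [0.705, 0.71, -0.001, -0.0]
contact_force: [-5.3, 0.9, 6.4]
opening: 0.124
finger_force: 25.3
```

```bash
python3 - <<'E'
from h import *
s=ctrl.get_state(); M=R.from_quat(s['tcp_rot']).as_matrix()
print(s['eef_pos'],s['opening'],s['finger_force'],s['contact_force']);print(M.round(3))
hx,hz=.637,.055; p=s['eef_pos']; print(np.hypot(p[0]-hx,p[2]-hz), np.arctan2(p[0]-hx,p[2]-hz))
# arc waypoints in tool axes relative to now, r .168, from -.28 lean
for a in np.arange(0,1.86,.1).tolist()+[1.85]:
    q=-.28+a; P=lambda q:np.array([hx-.168*np.sin(q),p[1],hz+.168*np.cos(q)])
    print(round(a,2),(M.T@(P(q)-P(-.28))*1000).round(1))
E
```

```text
[0.68329873 0.01942516 0.22129969] 0.12414722549220644 25.332467257976532 [-5.27434888  0.90990519  6.3520547 ]
[[-0.007  1.    -0.001]
 [ 1.     0.007 -0.   ]
 [-0.    -0.001 -1.   ]]
0.17262432636517047 0.2715294302635472
0.0 [0. 0. 0.]
0.1 [  0.1 -16.4  -3.8]
0.2 [  0.2 -33.   -6. ]
0.3 [  0.3 -49.8  -6.4]
0.4 [  0.5 -66.5  -5.2]
0.5 [  0.6 -83.1  -2.4]
0.6 [  0.7 -99.3   2.1]
0.7 [   0.8 -114.9    8.2]
0.8 [   0.9 -129.9   15.8]
0.9 [   1.  -144.    24.9]
1.0 [   1.1 -157.2   35.4]
1.1 [   1.2 -169.2   47.1]
1.2 [   1.2 -180.    59.9]
1.3 [   1.3 -189.5   73.8]
1.4 [   1.4 -197.5   88.5]
1.5 [   1.4 -204.   104. ]
1.6 [   1.5 -209.   120.1]
1.7 [   1.5 -212.3  136.5]
1.8 [   1.5 -214.   153.2]
1.85 [   1.5 -214.2  161.6]
```

The opening of about 11 mm and the grip force show the 12 mm bar is held. I'll swing it over along the arc.

Emit:
{"fn": "send_rows", "kwargs": {"steps": [[0, -0.008, -0.002, 0, -1], [0, -0.0165, -0.004, 0, -1], [0, -0.0245, -0.005, 0, -1], [0, -0.033, -0.006, 0, -1], [0, -0.0415, -0.0063, 0, -1], [0, -0.05, -0.0064, 0, -1], [0, -0.058, -0.006, 0, -1], [0, -0.0665, -0.005, 0, -1], [0, -0.075, -0.004, 0, -1], [0, -0.083, -0.0025, 0, -1], [0, -0.091, 0, 0, -1], [0, -0.099, 0.002, 0, -1]], "squeeze": 35}}

```text
time: 13.75
eef_pos: [0.5835, 0.0184, 0.2175]
tcp_rot: [0.705, 0.709, -0.001, -0.0]
contact_force: [-0.7, -2.4, 1.8]
opening: 0.119
finger_force: 37.6
```

Emit:
{"fn": "send_rows", "kwargs": {"steps": [[0, -0.008, 0.003, 0, -1], [0, -0.0155, 0.006, 0, -1], [0, -0.023, 0.0095, 0, -1], [0, -0.0305, 0.0135, 0, -1], [0, -0.0375, 0.018, 0, -1], [0, -0.0445, 0.023, 0, -1], [0, -0.0515, 0.028, 0, -1], [0, -0.058, 0.0335, 0, -1], [0, -0.064, 0.039, 0, -1], [0, -0.07, 0.045, 0, -1], [0, -0.0755, 0.0515, 0, -1], [0, -0.0805, 0.058, 0, -1]]}}

```text
time: 14.95
eef_pos: [0.5034, 0.0185, 0.1594]
tcp_rot: [0.705, 0.709, -0.0, -0.001]
contact_force: [-2.3, -4.3, -0.7]
opening: 0.121
finger_force: 38.0
```

Emit:
{"fn": "send_rows", "kwargs": {"steps": [[0, -0.005, 0.007, 0, -1], [0, -0.0095, 0.014, 0, -1], [0, -0.0135, 0.021, 0, -1], [0, -0.0175, 0.0285, 0, -1], [0, -0.021, 0.0365, 0, -1], [0, -0.024, 0.044, 0, -1], [0, -0.0265, 0.052, 0, -1], [0, -0.029, 0.06, 0, -1], [0, -0.031, 0.0685, 0, -1], [0, -0.032, 0.0765, 0, -1], [0, -0.033, 0.085, 0, -1], [0, -0.034, 0.09, 0, -1]]}}

```text
time: 16.15
eef_pos: [0.4697, 0.0182, 0.069]
tcp_rot: [0.705, 0.709, -0.0, -0.001]
contact_force: [-3.8, -2.0, -1.2]
opening: 0.122
finger_force: 40.3
```

Emit:
{"fn": "send_rows", "kwargs": {"steps": [[0, 0, 0.003, 0, -1], [0, 0, 0.006, 0, -1], [0, 0, 0.008, 0, -1], [0, 0, 0.01, 0, -1], [0, 0, 0.011, 0, -1], [0, 0, 0.011, 0, -1]]}}

```text
time: 16.75
eef_pos: [0.4691, 0.0182, 0.0585]
tcp_rot: [0.705, 0.71, -0.001, -0.001]
contact_force: [-5.2, -1.5, -2.9]
opening: 0.121
finger_force: 40.7
```

Emit:
{"fn": "send_rows", "kwargs": {"steps": [[0, 0, 0.001, 0, -1], [0, 0, 0.002, 0, -1], [0, 0, 0.003, 0, -1], [0, 0, 0.003, 0, -1]]}}

```text
time: 17.15
eef_pos: [0.4691, 0.0182, 0.0556]
tcp_rot: [0.705, 0.71, -0.001, -0.001]
contact_force: [-5.6, -1.7, -2.1]
opening: 0.117
finger_force: 40.7
```

Emit:
{"fn": "send_rows", "kwargs": {"steps": [[0, 0, 0.001, 0, -1], [0, 0, 0.002, 0, -1], [0, 0, 0.003, 0, -1], [0, 0, 0.004, 0, -1], [0, 0, 0.004, 0, -1]]}}

```text
time: 17.65
eef_pos: [0.4691, 0.0182, 0.054]
tcp_rot: [0.704, 0.71, -0.002, -0.002]
contact_force: [-12.4, -2.0, 14.6]
opening: 0.117
finger_force: 42.6
```

```bash
python3 - <<'E'
from h import *
s,d=snap('side','s7.png')
print(s['eef_pos'],s['contact_force'])
for P in [[.469,-.029,.055],[.469,.067,.055],[.637,.02,.055],[.637,-.056,.055],[.637,.094,.055],[.503,.094,.055],[.503,-.056,.055]]:
    print(P,proj('side',s,P).round(1)-[260,170])
c=cv2.resize(d[170:300,260:420,::-1],(800,600)[:2] and (738,600),interpolation=2); cv2.imwrite('pics/c7.png',c); print(600/130)
E
```

```text
[0.46911281 0.01817558 0.0540012 ] [-12.4076353   -1.98445049  14.63008607]
[0.469, -0.029, 0.055] [124.2  63.4]
[0.469, 0.067, 0.055] [123.6  92.7]
[0.637, 0.02, 0.055] [37.7 72.6]
[0.637, -0.056, 0.055] [42.4 51.1]
[0.637, 0.094, 0.055] [32.6 95.9]
[0.503, 0.094, 0.055] [104.9 100.5]
[0.503, -0.056, 0.055] [107.6  54.9]
4.615384615384615
```

View pics/c7.png

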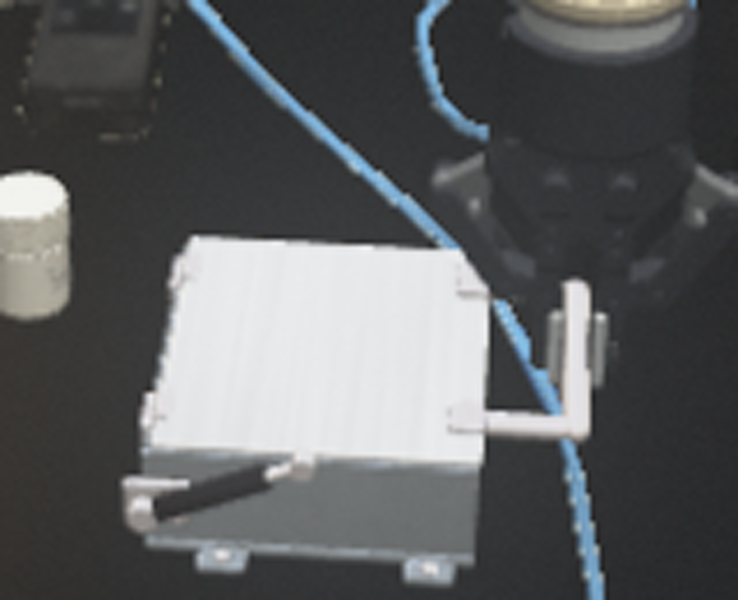

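The flap lies flat on the box: the bar's end is at (577,290), against a prediction of (573,292), and the downward force has risen on the hard stop. I'll relax, open slightly and lift away.

Emit:
{"fn": "send_rows", "kwargs": {"steps": [[0, 0, -0.001, 0, -1], [0, 0, -0.001, 0, -0.6], [0, 0, -0.001, 0, -0.4], [0, 0, -0.001, 0, -0.4], [0, 0, -0.001, 0, -0.4], [0, 0, -0.001, 0, -0.4]]}}

```text
time: 18.3
eef_pos: [0.4708, 0.0181, 0.0535]
tcp_rot: [0.705, 0.709, 0.0, 0.0]
contact_force: [-0.3, -0.5, 0.1]
opening: 0.298
finger_force: 0.0
```

Emit:
{"fn": "send_rows", "kwargs": {"steps": [[0, 0, -0.005, 0, -0.4], [0, 0, -0.015, 0, -0.4], [0, 0, -0.03, 0, -0.4], [0, 0, -0.06, 0, -0.4], [0, 0, -0.1, 0, -0.4], [0, 0, -0.15, 0, -0.4], [0, 0, -0.18, 0, -0.4], [0, 0, -0.18, 0, -0.4], [0, 0, -0.18, 0, -0.4]]}}

```text
time: 19.2
eef_pos: [0.4707, 0.018, 0.2347]
tcp_rot: [0.705, 0.709, 0.001, 0.001]
contact_force: [0.6, 1.7, 0.2]
opening: 0.296
finger_force: 0.0
```

```bash
python3 - <<'E'
from h import *
s,d=snap('side','s8.png')
print(s['eef_pos'],s['contact_force'],s['opening'],s['time'])
a=cv2.imread('pics/s7.png')[205:300,285:362].astype(int); b=cv2.imread('pics/s8.png')[205:300,285:362].astype(int)
print('flap/box change',np.abs(a-b).mean(),(np.abs(a-b).max(2)>40).sum())
c=cv2.resize(d[170:300,260:420,::-1],(738,600),interpolation=2); cv2.imwrite('pics/c8.png',c)
E
```

```text
[0.47065643 0.01801187 0.23473251] [0.63245884 1.66358857 0.16206281] 0.29580356553264053 19.2
flap/box change 1.0599225336067442 30
```

View pics/c8.png

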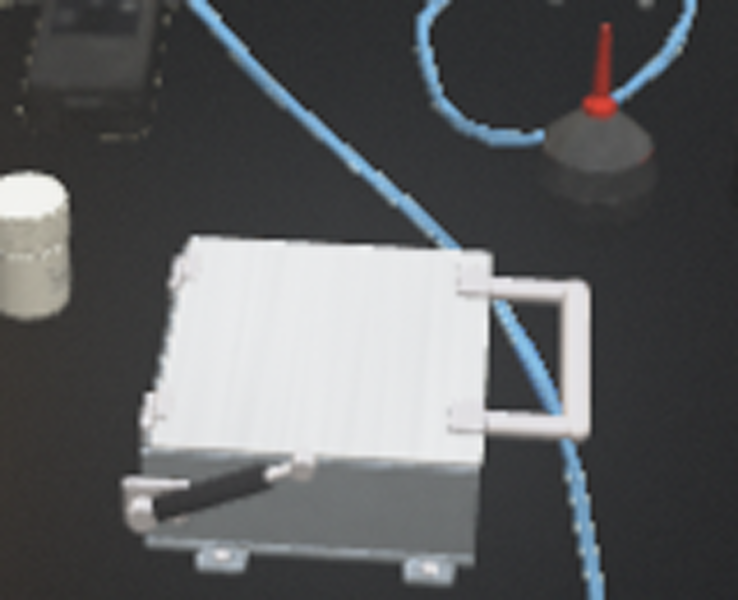

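The flap is fully shut with the bar at (577,360), the gripper is clear, and the blower and canister haven't moved. I'll hand it in.

```bash
python3 -c "
from plant import ctrl
print(ctrl.sign_off())"
```

```text
the job is handed in; nothing more can be done
None
```

The case lies flat in its pocket under the lip, the flap was eased fully shut without slamming, nothing else was touched, and I handed the job in at about 19 s; no verdict was returned.

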